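Hook the vial shelf onto the slotted stand

TASK

Pick up the small blue hook-on shelf and hang it on the robot's side of the slotted stand: push its two hook tabs fully into the upper pair of slots, then press it down past the stiff roller catch until it is fully home, level and flush, and let go of it. The slotted panel may be mounted up to about a centimetre left or right of the stand's centre, so feel for the slots gently, do not force the tabs against the panel, and leave the other things on the bench where they are.

Things in the scene. Friction and masses are not known exactly. Their poses are not given: they have to be found in the camera images.
- shelf: Loose blue shelf, 0.26 to 0.44 kg, standing level on the bench. Origin: on the rear face of its back plate, bottom edge, mid width. +z up; +x is where the tabs point, so the shelf extends 90 mm to -x. Floor 90 (x) x 110 (y) x 4 mm; back plate 110 wide, 75 high, 4 thick; front lip 16 high. It hangs with its +x along the stand's +x.
- web (a point): Grip point 56 mm up on the shelf's white carrying web (mid width, 36 mm to -x of the rear face, near the centre of mass). The web is 12 mm thick in y, 76 mm long in x (4 to 80 mm from the rear face), top edge at 70 mm, 14 mm above this point. Grip across y.
- tabs (a point): Midpoint between the tab roots, on the rear face, 55 mm up. Two steel hook tabs, 40 mm to either side in y, 8 mm wide, stand out 10.5 mm to +x. Neck 50 to 60 mm above the shelf's underside; lip, 5 mm thick, hangs down to 36 mm, leaving a 5.5 mm gap to the rear face. A cam bar (y -6 to 6) crosses the rear face at 66 mm, 2.5 mm proud.
- stand: Fixed grey stand with a bright slotted panel. Origin: on the bench below the panel's front face (plane x = 0), mid width. +z up, +x points through the panel, away from the robot. Panel 4 mm thick, 160 wide, z 20 to 163 mm. The panel's centre line is anywhere within 12 mm of the stand's y = 0: this is not measured and not in any pose, but fixed. Over 50 N between shelf and stand is a failure.
- slots (a point): On the stand at y = 0 (not corrected for the panel's offset), front face, mid height of the upper slots, z 110 to 142 mm (lower, unused pair 60 to 92). Slots lie 40 mm either side of the panel's centre line, 11 mm wide (1.5 mm play each side). Tabs enter with the shelf's origin at z 74 to 82 mm; pushed in, its rear face is at x -1.5 to 0; then down to z 60 mm: home.
- roller_mid (a point): On the stand (y not corrected), height of the red spring roller, 10 mm diameter, in a window in the panel's middle. Over the last 9 mm down it resists the shelf's cam bar: the weight alone does not pass it; about 6 to 20 N of push does, then it snaps over the bar and holds the shelf down.
- canister: Steel sample canister with green valve handle, 90 mm diameter, 146 mm high; origin under its centre. Bystander.
- amber_bottle: Amber bottle, 44 mm diameter, 85 mm high; origin under its centre. Bystander.
- white_jar: White jar with blue cap, 56 mm diameter, 60 mm high; origin under its centre. Bystander.
- tape_roll: Clear ring-shaped tape roll, 90 mm diameter, 22 mm high, lying flat; origin under its centre. Bystander.
- wrench: Steel wrench, 170 mm long, lying flat along its x. Bystander.
- vial_box: Open cardboard tray with dividers, 100 x 120 x 35 mm; origin under its centre. Bystander.
- screwdriver: Screwdriver, 190 mm long, lying along its x. Bystander.
Not all that is in view belongs to the job. Of the things like the shelf, leave any that is black or red; of the rest the larger one is meant.

How it is judged:
On the way:
1. both tabs are pushed in through the upper slots, before the shelf is lowered (x of shelf in the frame of stand between -0.005 and 0.003 m and z of shelf in the frame of stand between 0.064 and 0.084 m and y of shelf in the frame of stand between -0.0155 and 0.0155 m), for 0.04 s.
At the end, for the whole second after the job is handed in: The shelf hangs at rest in the upper slots, let go: its rear face flush with the panel (within 4 mm), its origin 60 mm above the bench (within 3.5 mm below, 2.5 mm above), within 15.5 mm of the stand's centre sideways, level within 0.06 rad and square to the panel within 0.08 rad (x of shelf in the frame of stand between -0.004 and 0.003 m and y of shelf in the frame of stand between -0.0155 and 0.0155 m and z of shelf in the frame of stand between 0.0565 and 0.0625 m and angle between shelf's own z axis and vertical below 0.06 rad and angle between the x axis of shelf and the x axis of stand, either way round below 0.08 rad and linear speed of shelf below 0.02 m/s); the robot touches nothing.
It fails at once if shelf and stand are pressed together with more than 50 N (contact force between shelf and stand above 50 N).
It fails at once if a bystander is shoved more than 30 mm (distance of any of canister, amber_bottle, white_jar, tape_roll, wrench, vial_box, screwdriver from where it was at the start of the episode above 0.03 m).
It also fails if it takes over 64 s, if anything falls off the work surface, if the arm or the gripper's body presses on something with over 40 N, if the wrist force passes 120 N, or if a joint passes its speed limit or range.

ROBOT

A 6-joint arm with a two-finger parallel gripper is mounted at the origin on the work surface. World frame = base frame: x ahead of the robot, y to its left, z up, the work surface at z = 0. Lengths are in m, angles in rad, forces in N, time in s.
With the tool pointing down it reaches from about 0.3 to 0.775 m from the base axis. Payload 14.6 kg.
Tool frame: the origin (TCP) lies at the very end of the fingers, on their centre line; the grasp point (between the pads) lies 19 mm behind it; z points along the fingers, y is the line along which they close (so a half turn about z gives the same grasp; the last joint's range is limited). The gripper opens to 94 mm and grips with 3 to 60 N. Pads are 16 mm wide; open, the fingers measure 119 mm over their backs; the gripper's body (75 mm by 177 mm) begins 78 mm behind the grasp point.
Start: joints at [-0.067, 0.3, 1.521, -0, 1.321, -0.067], TCP at [0.55, -0, 0.168] pointing down, gripper open.
Joint ranges: [-3.03, 3.03], [-0.79, 2.21], [0.23, 2.52], [-1.04, 4.18], [0, 3.07], [-2.55, 2.55]. Speed limits (rad/s): [2.22, 2.22, 2.57, 3.14, 3.14, 3.14].

INTERFACE

Orientations are given as [roll, pitch, yaw] about the fixed x, y, z axes, in that order (R = Rz(yaw) Ry(pitch) Rx(roll)).
In Python, from station import ctrl, cams gives the robot as it stands. The module is installed in compiled form; this text tells all that it offers.
- The arm moves only by the tool arm_command, never from a script. Its argument "plan" is a list that holds one entry, the list of rows, each a list of 7 numbers: the shift along the tool's x, y, z in mm, then the turn, a rotation vector about the tool's x, y, z in rad, then the closure, from -1 (fully open) to 1 (shut). A call has 1 to 12 rows; each row is the pose to reach, as a shift and turn from the pose commanded when the call began, along the tool's axes at that moment; what a row does not reach only later rows make up. A row lasts 1/10 s, in which the tool goes at most 50 mm and 8.59 degrees, less where a joint would pass 70% of its speed; a pose out of reach is approached as far as the arm can. A call with a gripper value outside its range is refused whole. The fingers move at their own pace and stop on an object; "squeeze" is the grip in N (left out, the last holds). Time passes only in rows, so rows that repeat a pose let the fingers close. It gives the time, the measured TCP pose, the force, the opening and the grip force at its end, in the units of the state.
- ctrl.get_obs(): the state, without advancing time (a new reading comes with each control period).
- cams.camera(name): name is "scene" or "side" or "wrist"; returns (picture, depth): 480x640x3 uint8, blue, green, red; 480x640 float32, m along the optical axis (not along the pixel's ray), 0 where there is no reading.
- cams.camera_info(name): a dict with "fx", "fy", "cx", "cy" (pixels), "dist_coeffs" ([k1, k2, p1, p2, k3] as OpenCV has them; the pictures are not rectified), "world_to_cam" (4x4, takes a point from world to camera coordinates). Camera axes: x right, y down, z forward; pixel columns grow to the right and rows downward; lengths in m; the calibration is good to about 2 mm. A picture is of the moment at which its call begins: read the wrist's pose just before it. camera_info takes no time and is no camera call; for the wrist camera it gives the pose at the moment of the call.
- ctrl.hand_in(): hands the job in; it is judged then, once.
The state is a dict: "time_s": time; "qpos": joint angles; "joint_vel": joint speeds; "tau": joint torques, N m; "ee_pos": TCP position; "eef_rot": TCP orientation; "force": force on the tool from outside, world axes, zero at the start; "moment": the same for the moment, N m; "grip_width": finger opening in m; "grip_force": force on a finger pad.
Only numpy, scipy, OpenCV 4.12 (cv2) and the standard library are available. Lean on these libraries where they do the work, as an engineer would, in place of code of your own. Each camera call takes 0.05 s, during which the arm holds its last target. There are 200 camera calls.

## Working session

There is one attempt and no reset: what is moved stays moved. The work goes in short steps, Python scripts to look and compute and a tool call to move; the robot and the scene stay as the last step left them, time stands still between calls to the robot, and variables do not carry over. Pictures are saved under pics/ and viewed, at most 10 in all, crops included, and the job is handed in when it is done.

Besides the shell and the picture viewer there is one more tool, called after ">>>" in YAML: its name, and indented under it one key for each argument. arm_command: Moves the arm, as the interface text tells. Its arguments: {"type":"object","properties":{"plan":{"type":"array"},"squeeze":{"type":"number"}},"required":["plan"]}

```bash
mkdir -p pics
cat > h.py <<'E'
import numpy as np, cv2
from station import ctrl, cams
def grab(n):
    i=cams.camera_info(n); im,d=cams.camera(n); return im,d,i
def K(i): return np.array([[i['fx'],0,i['cx']],[0,i['fy'],i['cy']],[0,0,1.]])
def rays(i,uv):
    uv=np.asarray(uv,float).reshape(-1,1,2)
    p=cv2.undistortPoints(uv,K(i),np.array(i['dist_coeffs'])).reshape(-1,2)
    return np.c_[p,np.ones(len(p))]
def world(i,uv,z):
    T=np.linalg.inv(np.array(i['world_to_cam'])); r=rays(i,uv)*np.asarray(z,float).reshape(-1,1)
    return r@T[:3,:3].T+T[:3,3]
def plane(i,uv,h):
    T=np.linalg.inv(np.array(i['world_to_cam'])); r=rays(i,uv)@T[:3,:3].T
    return T[:3,3]+r*((h-T[2,3])/r[:,2:])
def proj(i,P):
    T=np.array(i['world_to_cam']); P=np.atleast_2d(P)
    return cv2.projectPoints(P.astype(float),cv2.Rodrigues(T[:3,:3])[0],T[:3,3],K(i),np.array(i['dist_coeffs']))[0].reshape(-1,2)
E
python3 - <<'E'
from h import *
print(ctrl.get_obs())
for n in ['scene','side','wrist']:
    im,d,i=grab(n); cv2.imwrite(f'pics/{n}0.png',im); np.save(f'pics/{n}0.npy',d)
    print(n,np.linalg.inv(np.array(i['world_to_cam'])).round(3).tolist(),i['fx'],i['dist_coeffs'],(d>0).mean())
E
```

```text
{'time_s': 0.0, 'qpos': array([-6.66294074e-02,  3.00428310e-01,  1.52156408e+00, -3.76483872e-05,
        1.32070842e+00, -6.65828102e-02]), 'joint_vel': array([-0.00242985, -0.00122586, -0.0011065 , -0.00230022,  0.0006042 ,
        0.00032298]), 'tau': array([-1.53750298e-03, -5.31805658e+01, -3.52735734e+01,  7.07558286e-02,
        2.43994006e-02, -4.79655944e-05]), 'ee_pos': array([ 5.49700078e-01, -1.03628020e-05,  1.67317021e-01]), 'eef_rot': array([-3.14048453e+00, -3.73435367e-05,  1.57075905e+00]), 'force': array([ 0.8683476 ,  0.73836348, -0.1869333 ]), 'moment': array([-0.02195449,  0.0220555 , -0.02458045]), 'grip_force': 0.0, 'grip_width': 0.09366319504346371}
scene [[-0.73, 0.588, -0.35, 0.881], [0.684, 0.622, -0.382, 0.404], [-0.007, -0.518, -0.855, 1.011], [0.0, 0.0, 0.0, 1.0]] 503.38017856390366 [-0.08263912  0.          0.          0.          0.        ] 0.99609375
side [[0.764, -0.317, 0.562, -0.325], [-0.645, -0.39, 0.657, -1.004], [0.011, -0.865, -0.502, 0.852], [0.0, 0.0, 0.0, 1.0]] 556.9136019345477 [-0.01849988  0.          0.          0.          0.        ] 0.9861588541666667
wrist [[1.0, 0.0, -0.001, 0.55], [0.0, -0.97, -0.242, 0.07], [-0.001, 0.242, -0.97, 0.385], [0.0, 0.0, 0.0, 1.0]] 412.5408187966949 [0.02339186 0.         0.         0.         0.        ] 0.9960319010416666
```

View pics/scene0.png

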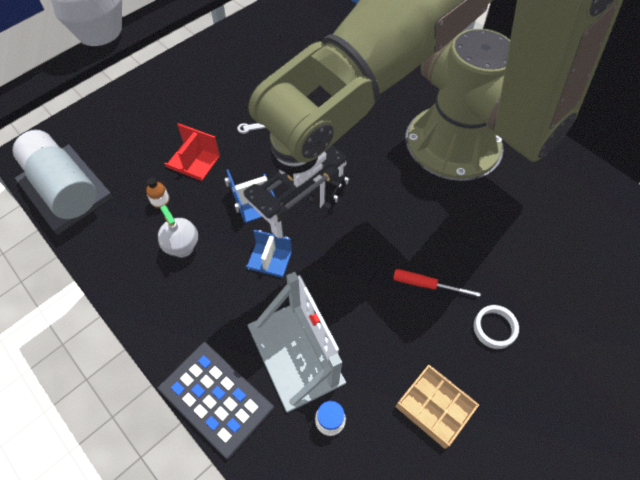

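View pics/side0.png

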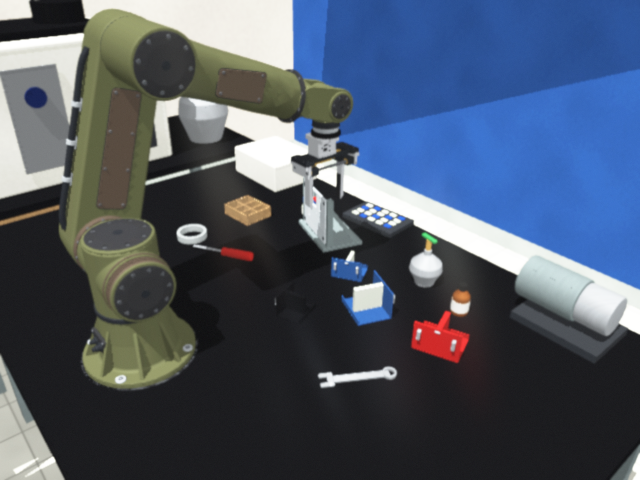

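Scene view: shelf-like things are the red one (192,155), a large blue one (250,195; side view 368,298), a small blue one (270,253; side 349,268) and a black one (side view 292,300). The large blue one fits: it is neither black nor red, and it is the larger of the two blue ones. The stand is at (300,345) in the scene view. Next I confirm with a crop and measure.

Run:
```python
from h import *
ims={n:(cv2.imread(f'pics/{n}0.png'),np.load(f'pics/{n}0.npy'),cams.camera_info(n)) for n in ['scene','side','wrist']}
for n,(im,d,i) in ims.items():
    hsv=cv2.cvtColor(im,cv2.COLOR_BGR2HSV)
    m=cv2.inRange(hsv,(100,120,50),(125,255,255))
    k,l,s,c=cv2.connectedComponentsWithStats(m)
    for j in range(1,k):
        if s[j,4]<60: continue
        v,u=np.nonzero((l==j)&(d>0)); P=world(i,np.c_[u,v],d[v,u])
        if np.median(P[:,2])<-.05 or P[:,2].max()>.3: continue
        print(n,s[j],P.min(0).round(3),P.max(0).round(3),np.median(P,0).round(3))
a=ims['side'][0][220:370,240:440]; b=ims['scene'][0][160:310,200:400]
w=ims['wrist'][0]
cv2.imwrite('pics/crop.png',np.vstack([np.hstack([cv2.resize(x,(400,300),interpolation=cv2.INTER_CUBIC) for x in (a,b)]),np.hstack([cv2.resize(w,(400,300)),cv2.resize(ims['side'][0][170:270,270:403],(400,300))])]))
```

```text
scene [  0   0  43  31 862] [ 0.583 -1.079  0.155] [ 0.717 -1.062  0.236] [ 0.653 -1.07   0.185]
scene [226 169   9  21  75] [ 0.492 -0.34  -0.008] [ 0.546 -0.229  0.077] [ 0.53  -0.273  0.054]
scene [232 190  30  33 322] [ 0.525 -0.272 -0.005] [ 0.566 -0.164  0.078] [ 0.544 -0.19   0.004]
scene [ 246  229   46   49 1195] [ 0.515 -0.152 -0.007] [ 0.64  -0.01   0.062] [ 0.579 -0.062  0.003]
scene [198 355  13  13 102] [0.832 0.02  0.018] [0.85  0.044 0.025] [0.841 0.033 0.021]
scene [171 381  14  14 113] [0.903 0.027 0.015] [0.922 0.051 0.025] [0.912 0.039 0.021]
scene [191 384  14  14 114] [0.876 0.057 0.016] [0.895 0.082 0.026] [0.885 0.07  0.021]
scene [212 386  13  14 109] [0.849 0.086 0.016] [0.867 0.112 0.025] [0.858 0.1   0.021]
scene [232 388  14  14 112] [0.822 0.118 0.017] [0.841 0.143 0.026] [0.832 0.131 0.021]
scene [318 400  27  29 628] [ 0.696  0.248 -0.005] [0.758 0.309 0.064] [0.733 0.284 0.059]
scene [205 416  14  15 122] [0.893 0.124 0.013] [0.913 0.15  0.026] [0.903 0.138 0.021]
scene [226 418  15  14 120] [0.866 0.155 0.015] [0.885 0.181 0.025] [0.875 0.168 0.021]
side [330 256  38  26 620] [ 0.535 -0.127 -0.006] [0.655 0.028 0.06 ] [ 0.564 -0.084  0.018]
side [341 270  53  56 979] [ 0.441 -0.291 -0.006] [ 0.655 -0.101  0.079] [ 0.509 -0.248  0.004]
wrist [ 306  222  109  135 4639] [ 0.536 -0.153 -0.002] [ 0.643 -0.011  0.061] [ 0.583 -0.054  0.004]
wrist [252 355  27   9 149] [ 0.48 -0.16 -0.  ] [ 0.506 -0.15   0.016] [ 0.49  -0.156  0.004]
wrist [219 410  25  41 440] [ 0.439 -0.266 -0.   ] [ 0.468 -0.204  0.018] [ 0.457 -0.234  0.005]
wrist [ 287  410   52   51 1113] [ 0.515 -0.253  0.   ] [ 0.567 -0.18   0.077] [ 0.553 -0.208  0.049]
```

View pics/crop.png

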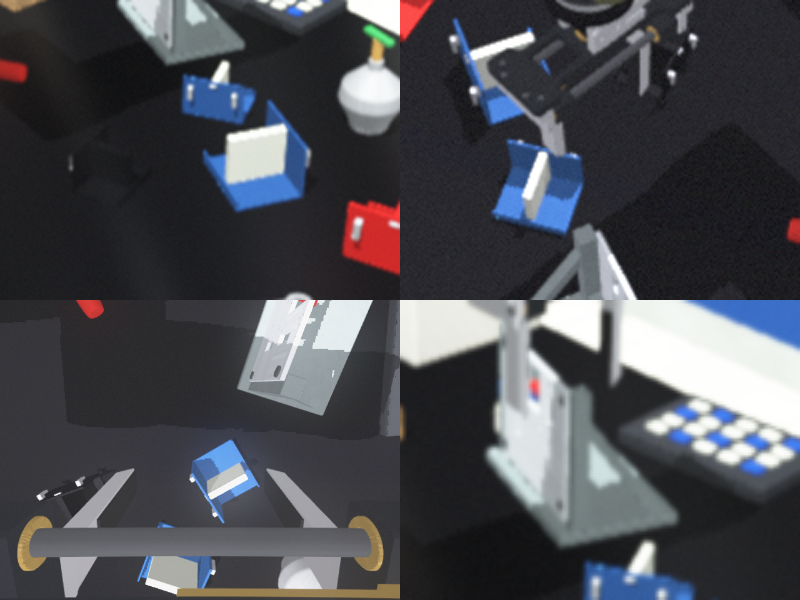

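The crop confirms it: the large blue shelf with the white web has its tabs pointing about world +x, towards the canister. I move the wrist camera over it, turned a quarter turn.

>>> arm_command:
  plan:
    - [[-30,-20,-40,0,0,0.14,-1],[-60,-40,-80,0,0,0.28,-1],[-90,-60,-93,0,0,0.42,-1],[-120,-80,-93,0,0,0.56,-1],[-150,-100,-93,0,0,0.7,-1],[-180,-120,-93,0,0,0.84,-1],[-200,-120,-93,0,0,0.98,-1],[-200,-120,-93,0,0,1.12,-1],[-200,-120,-93,0,0,1.26,-1],[-200,-120,-93,0,0,1.4,-1],[-200,-120,-93,0,0,1.54,-1],[-200,-120,-93,0,0,1.571,-1]]

```text
time_s: 1.35
ee_pos: [0.4299, -0.2, 0.2607]
eef_rot: [-3.141, 0.0, -0.006]
force: [0.0, 0.4, 1.2]
grip_width: 0.0939
grip_force: 0.0
```

Run:
```python
from h import *
o=ctrl.get_obs();print(o['time_s'],o['qpos'].round(3),o['ee_pos'].round(4),o['eef_rot'].round(3))
im,d,i=grab('wrist'); cv2.imwrite('pics/wrist1.png',im); np.save('pics/wrist1.npy',d); np.save('pics/wrist1_i.npy',i,allow_pickle=True)
for n in ['scene','side']:
    im,d,i=grab(n); cv2.imwrite(f'pics/{n}1.png',im); np.save(f'pics/{n}1.npy',d)
```

```text
1.35 [-0.513  0.07   1.578  0.     1.494  1.064] [ 0.4299 -0.2     0.2607] [-3.141  0.    -0.006]
```

View pics/wrist1.png

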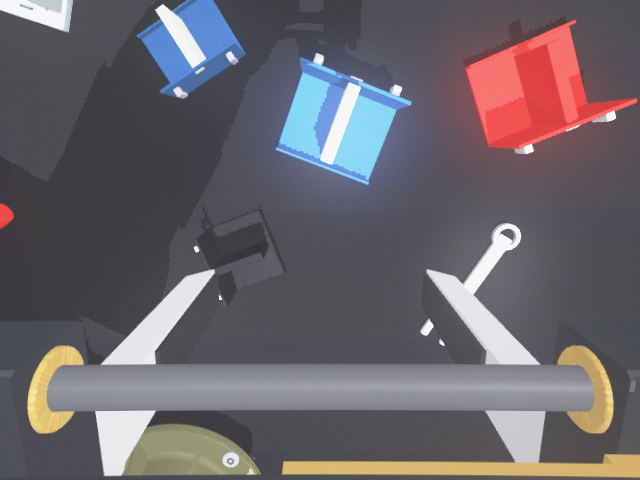

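View pics/side1.png

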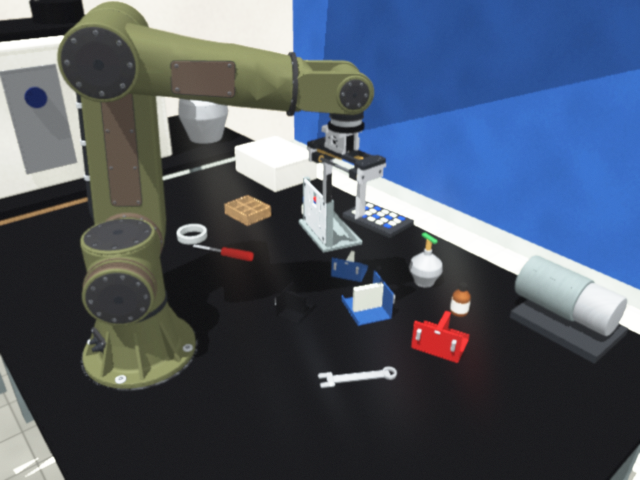

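Wrist view: the shelf's web runs from (352,88) at the back plate to (328,160), with the tabs at (319,60) and (396,90). The small blue shelf is at (190,45), the red one at (540,85) and the black one at (240,250). The side view shows the stand panel at (316,210). Now I compute the web and panel poses.

Run:
```python
from h import *
def fitrect(P):
    c,s,a=cv2.minAreaRect((P[:,:2]*1000).astype(np.float32)); return np.round(c,1),np.round(s,1),round(a,1)
i=np.load('pics/wrist1_i.npy',allow_pickle=True).item(); im=cv2.imread('pics/wrist1.png'); d=np.load('pics/wrist1.npy')
hsv=cv2.cvtColor(im,cv2.COLOR_BGR2HSV)
W=(hsv[...,1]<60)&(hsv[...,2]>190)
def web(im_W,d,i,roi):
    x0,y0,x1,y1=roi; m=np.zeros(d.shape,bool); m[y0:y1,x0:x1]=im_W[y0:y1,x0:x1]; v,u=np.nonzero(m&(d>0)); P=world(i,np.c_[u,v],d[v,u])
    T=P[(P[:,2]>.06)&(P[:,2]<.08)]; print('z',np.percentile(P[:,2],[5,50,95]).round(4),len(T),fitrect(T)); return u,v,T
u,v,T=web(W,d,i,(315,78,365,168))
# plane cast at .07 of image top edge
P=plane(i,np.c_[u,v],.07); print('wrist plane cast',fitrect(P))
# tab & plate: blue points of back plate top
B=cv2.inRange(hsv,(90,80,80),(125,255,255))>0; v,u=np.nonzero(B[40:190,260:420]); u=u+260;v=v+40
P=world(i,np.c_[u,v],d[v,u]); Q=P[P[:,2]>.068]; print('plate top',fitrect(Q),Q[:,2].max().round(4))
Q=P[P[:,2]<.01]; print('floor',fitrect(Q),np.median(Q[:,2]).round(4))
# side view web
ims=cv2.imread('pics/side1.png'); ds=np.load('pics/side1.npy'); i2=cams.camera_info('side'); h2=cv2.cvtColor(ims,cv2.COLOR_BGR2HSV)
W2=(h2[...,1]<70)&(h2[...,2]>150); web(W2,ds,i2,(345,275,390,320))
# stand
for n,roi in (('scene',(240,270,350,410)),('side',(295,175,365,255))):
    im=cv2.imread(f'pics/{n}1.png'); d=np.load(f'pics/{n}1.npy'); ii=cams.camera_info(n)
    x0,y0,x1,y1=roi; v,u=np.mgrid[y0:y1,x0:x1].reshape(2,-1); P=world(ii,np.c_[u,v],d[v,u])
    C=im[v,u]; k=(P[:,2]>.03)&(P[:,2]<.18); P=P[k];
    rng=np.random.default_rng(0); best=0
    for _ in range(400):
        a=P[rng.choice(len(P),3,False)]; nn=np.cross(a[1]-a[0],a[2]-a[0]); L=np.linalg.norm(nn)
        if L<1e-5: continue
        nn/=L
        if abs(nn[2])>.3: continue
        s=abs((P-a[0])@nn)<.002
        if s.sum()>best: best=s.sum();S=s
    Q=P[S]; c=Q.mean(0); nn=np.linalg.svd(Q-c)[2][2]; nn*=np.sign(nn[0]); Q=P[abs((P-c)@nn)<.003]; 
    t=np.array([-nn[1],nn[0],0]); t/=np.linalg.norm(t); y=Q@t
    print(n,best,len(P),'n',nn.round(3),'c',c.round(4),'off',(c@nn).round(4),'yrange',np.percentile(y,[0,1,50,99,100]).round(4),'z',np.percentile(Q[:,2],[1,99]).round(4), 'yaw',np.arctan2(nn[1],nn[0]).round(4))
    # base plate
    v,u=np.mgrid[y0:y1,x0:x1].reshape(2,-1); P=world(ii,np.c_[u,v],d[v,u]); C=im[v,u].max(1)
    b=(P[:,2]<.02)&(C>110)
    Q=P[b]; print('base',b.sum(),fitrect(Q),'along n',np.percentile(Q@nn,[1,99]).round(4),'t',np.percentile(Q@t,[1,99]).round(4),np.median(Q[:,2]).round(4))
```

```text
z [0.0097 0.0701 0.0716] 1066 (array([ 510.9, -220.1]), array([12. , 81.8]), 69.1)
wrist plane cast (array([ 510.5, -219.2]), array([13.7, 82.2]), 69.2)
plate top (array([ 544.7, -232.7]), array([67.7, 89.4]), 16.3) 0.4778
floor (array([ 508.4, -221.4]), array([130.7, 103.2]), 69.1) 0.0042
z [0.0067 0.0398 0.0697] 173 (array([ 507.8, -222.5]), array([19.1, 79. ]), 65.8)
scene 873 3061 n [ 0.952 -0.306  0.018] c [0.6438 0.1543 0.1096] off 0.5676 yrange [0.2574 0.2639 0.344  0.4416 0.4427] z [0.0321 0.1641] yaw -0.3109
base 4855 (array([668.7, 106.4]), array([309.9, 208.5]), 48.3) along n [0.5311 0.7427] t [0.1563 0.4448] 0.0106
side 660 1393 n [ 0.957 -0.29   0.003] c [0.6377 0.1421 0.0968] off 0.5695 yrange [0.2292 0.2341 0.3162 0.4075 0.4107] z [0.0326 0.1624] yaw -0.2942
base 1227 (array([1390.7,  884.4]), array([2294.3,  271.9]), 46.9) along n [0.558  1.6537] t [0.2249 2.2758] 0.0083
```

>>> arm_command:
  plan:
    - [[10,-35,0,0,0,-0.14,-1],[20,-70,0,0,0,-0.28,-1],[30,-105,0,0,0,-0.42,-1],[40,-140,0,0,0,-0.56,-1],[50,-175,0,0,0,-0.7,-1],[60,-210,0,0,0,-0.84,-1],[70,-245,0,0,0,-0.98,-1],[80,-280,0,0,0,-1.12,-1],[90,-315,0,0,0,-1.26,-1],[100,-350,0,0,0,-1.4,-1],[110,-377,0,0,0,-1.54,-1],[115,-377,0,0,0,-1.68,-1]]

```text
time_s: 2.7
ee_pos: [0.5451, 0.1799, 0.2601]
eef_rot: [-3.141, -0.0, 1.69]
force: [-0.7, 0.0, -0.5]
grip_width: 0.0939
grip_force: 0.0
```

```bash
cat >> h.py <<'E'
from scipy.spatial.transform import Rotation as R
def rel(pos,Rt,o=None):
    o=o or ctrl.get_obs(); Rc=R.from_euler('xyz',o['eef_rot'])
    return np.r_[Rc.inv().apply(np.array(pos)-o['ee_pos'])*1000,(Rc.inv()*Rt).as_rotvec()].round(3)
def tool(yaw,tilt=0): return R.from_euler('z',yaw)*R.from_euler('x',np.pi)*R.from_euler('y',-tilt)
E
python3 - <<'E'
from h import *
print(ctrl.get_obs()['qpos'].round(3))
print(rel([.545,.177,.24],tool(np.pi-.3,.6)), tool(np.pi-.3,.6).apply([[1,0,0],[0,0,1]]).round(2), rel([.545,.177,.24],tool(np.pi-.3)))
E
```

```text
[0.255 0.305 1.303 0.    1.535 0.135]
[-2.833 -0.465 20.123 -0.346 -0.532 -1.115] [[-0.79  0.24 -0.56]
 [ 0.54 -0.17 -0.83]] [-2.8330e+00 -4.6500e-01  2.0123e+01 -1.0000e-03 -1.0000e-03 -1.1510e+00]
```

>>> arm_command:
  plan:
    - [[0,0,2,-0.038,-0.058,-0.122,-1],[0,0,4,-0.076,-0.117,-0.245,-1],[0,0,6,-0.114,-0.175,-0.367,-1],[0,0,8,-0.152,-0.234,-0.49,-1],[0,0,10,-0.19,-0.292,-0.612,-1],[-1,0,12,-0.228,-0.351,-0.735,-1],[-1,0,14,-0.266,-0.41,-0.858,-1],[-2,0,16,-0.304,-0.468,-0.98,-1],[-3,0,18,-0.342,-0.526,-1.1,-1],[-3,0,20,-0.346,-0.532,-1.115,-1],[-3,0,20,-0.346,-0.532,-1.115,-1]]

```text
time_s: 3.8
ee_pos: [0.5452, 0.1739, 0.2408]
eef_rot: [3.14, 0.6, 2.829]
force: [0.1, 0.1, -0.4]
grip_width: 0.0941
grip_force: 0.0
```

Run:
```python
from h import *
o=ctrl.get_obs();print(o['time_s'],o['qpos'].round(3),o['ee_pos'].round(4),o['eef_rot'].round(3))
im,d,i=grab('wrist'); cv2.imwrite('pics/wrist2.png',im); np.save('pics/wrist2.npy',d); np.save('pics/wrist2_i.npy',i,allow_pickle=True)
```

```text
3.8 [ 0.456  0.04   1.779 -0.51   0.931 -0.575] [0.5452 0.1739 0.2408] [3.14  0.6   2.829]
```

View pics/wrist2.png

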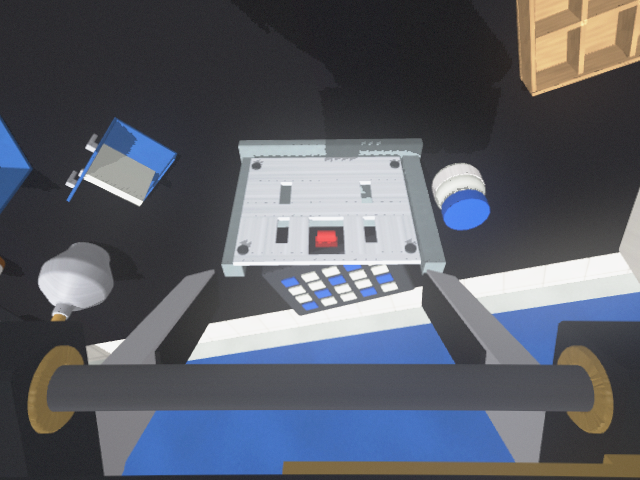

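Wrist view of the panel, upside down: the upper slots are at (282,230) and (370,230), the lower pair at (285,192) and (366,190), the red roller at (326,239). Nothing is blocking them.

Run:
```python
from h import *
i=np.load('pics/wrist2_i.npy',allow_pickle=True).item(); im=cv2.imread('pics/wrist2.png'); d=np.load('pics/wrist2.npy')
g=cv2.cvtColor(im,cv2.COLOR_BGR2GRAY)
v,u=np.mgrid[160:255,250:405].reshape(2,-1); k=g[v,u]>140; u,v=u[k],v[k]
P=world(i,np.c_[u,v],d[v,u]); c=np.median(P,0)
for _ in range(5):
    Q=P[abs((P-c)@n)<.002] if _ else P[np.linalg.norm(P-c,axis=1)<.06]
    c=Q.mean(0); n=np.linalg.svd(Q-c)[2][2]; n*=np.sign(n[0])
print('n',n.round(4),'c',c.round(4),len(Q),len(P)); nh=np.r_[n[:2],0]/np.hypot(*n[:2]); t=np.array([-nh[1],nh[0],0]); yaw=np.arctan2(nh[1],nh[0])
print('yaw',yaw.round(4),'x at z.12:',((c-[0,0,0])@nh + (c[2]-.12)*n[2]).round(4))
T=np.linalg.inv(np.array(i['world_to_cam']))
def cast(uv):
    r=rays(i,uv)@T[:3,:3].T; return T[:3,3]+r*(((c-T[:3,3])@n)/(r@n))[:,None]
m=(g<110).astype(np.uint8); m[:150]=0; m[258:]=0; m[:,:245]=0; m[:,410:]=0
N,l,s,_=cv2.connectedComponentsWithStats(m)
for j in range(1,N):
    if s[j,4]<25: continue
    v,u=np.nonzero(l==j); X=cast(np.c_[u,v]); y=X@t
    print(s[j],'n',((X@nh).mean()).round(4),'y',y.min().round(4),y.max().round(4),((y.min()+y.max())/2).round(4),'z',X[:,2].min().round(4),X[:,2].max().round(4))
h=cv2.cvtColor(im,cv2.COLOR_BGR2HSV); m=(h[...,1]>150)&(h[...,2]>80)&((h[...,0]<10)|(h[...,0]>170)); v,u=np.nonzero(m[200:260,290:360]); X=cast(np.c_[u+290,v+200]); print('red y',(X@t).min(),(X@t).max(),X[:,2].min(),X[:,2].max())
# frame outer edges at row 205, 225,250 in gray gradient
for z,row in ((0,200),(0,225),(0,250)):
    r=g[row,215:455].astype(int); e=np.nonzero(abs(np.diff(r))>25)[0]+215; X=cast(np.c_[e+.5,np.full(len(e),row)]); print(row,[(int(a),round(float(b),4)) for a,b in zip(e,X@t)])
```

```text
n [ 9.555e-01 -2.951e-01  1.000e-04] c [0.6393 0.151  0.0914] 12282 13164
yaw -0.2996 x at z.12: 0.5662
[252 163   9   6  36] n 0.5662 y 0.2543 0.263 0.2586 z 0.0297 0.0381
[390 162   9   5  35] n 0.5662 y 0.4005 0.4091 0.4048 z 0.0306 0.0373
[309 227  35  27 601] n 0.5662 y 0.3164 0.3468 0.3316 z 0.1236 0.1546
[365 227  11  15 152] n 0.5662 y 0.3667 0.3758 0.3713 z 0.1243 0.1413
[276 228  12  15 158] n 0.5662 y 0.2872 0.2966 0.2919 z 0.1245 0.1415
red y 0.32364214379708556 0.33969098423609023 0.13109491338781706 0.14194076504102102
200 [(233, 0.242), (243, 0.2518), (278, 0.286), (279, 0.2869), (289, 0.2967), (290, 0.2977), (407, 0.4111), (408, 0.4121), (429, 0.4323), (433, 0.4361), (434, 0.4371), (437, 0.4399), (443, 0.4457), (444, 0.4466)]
225 [(228, 0.242), (238, 0.2512), (239, 0.2521), (413, 0.4119), (435, 0.4319), (436, 0.4328), (446, 0.4418)]
250 [(223, 0.242), (234, 0.2516), (236, 0.2534), (237, 0.2542), (247, 0.263), (248, 0.2639), (307, 0.3154), (308, 0.3163), (343, 0.3468), (344, 0.3476), (404, 0.3996), (405, 0.4005), (414, 0.4083), (415, 0.4091), (416, 0.41), (418, 0.4117), (442, 0.4323)]
```

Run:
```python
from h import *
print(rel([.516,-.222,.2],tool(np.pi-.365)))
```

```text
[-5.44650e+01 -3.85961e+02  8.63610e+01  1.70000e-02  6.00000e-01
  5.00000e-02]
```

>>> arm_command:
  plan:
    - [[-6,-39,9,0.002,0.06,0.005,-1],[-11,-77,17,0.003,0.12,0.01,-1],[-16,-116,26,0.005,0.18,0.015,-1],[-22,-154,35,0.007,0.24,0.02,-1],[-27,-193,43,0.009,0.3,0.025,-1],[-33,-232,52,0.01,0.36,0.03,-1],[-38,-270,60,0.012,0.42,0.035,-1],[-44,-309,69,0.014,0.48,0.04,-1],[-49,-347,78,0.015,0.54,0.045,-1],[-54,-386,86,0.017,0.6,0.05,-1],[-54,-386,86,0.017,0.6,0.05,-1],[-54,-386,86,0.017,0.6,0.05,-1]]

```text
time_s: 5.05
ee_pos: [0.5166, -0.2227, 0.1998]
eef_rot: [3.141, -0.0, 2.776]
force: [0.1, 0.6, 0.6]
grip_width: 0.0939
grip_force: 0.0
```

Run:
```python
from h import *
o=ctrl.get_obs();print(o['time_s'],o['qpos'].round(3),o['ee_pos'].round(4),o['eef_rot'].round(3))
im,d,i=grab('wrist'); cv2.imwrite('pics/wrist3.png',im)
hsv=cv2.cvtColor(im,cv2.COLOR_BGR2HSV)
W=((hsv[...,1]<60)&(hsv[...,2]>170)&(d>0)); v,u=np.nonzero(W); P=world(i,np.c_[u,v],d[v,u])
k=(P[:,2]>.066)&(P[:,2]<.075)&(np.hypot(P[:,0]-.51,P[:,1]+.22)<.06); u,v,P=u[k],v[k],P[k]
print(k.sum(),P[:,2].mean(),cv2.minAreaRect((P[:,:2]*1000).astype(np.float32)),cv2.minAreaRect((plane(i,np.c_[u,v],.07)[:,:2]*1000).astype(np.float32)))
B=cv2.inRange(hsv,(90,80,80),(125,255,255))>0; v,u=np.nonzero(B&(d>0)); P=world(i,np.c_[u,v],d[v,u]); a=-.365; e=np.array([np.cos(a),np.sin(a)])
k=(np.hypot(P[:,0]-.51,P[:,1]+.22)<.1)&(P[:,2]>.071)&(P[:,2]<.078); Q=P[k]; print('plate top along x',np.percentile(Q[:,:2]@e,[2,50,98]),'web grip would be', (np.percentile(Q[:,:2]@e,50)+.002-.036)); print('TCP',o['ee_pos'][:2]@e)
print(rel([.516,-.222,.2],tool(np.pi-.365)))
```

```text
5.05 [-0.472  0.306  1.439  0.     1.397 -1.678] [ 0.5166 -0.2227  0.1998] [ 3.141 -0.     2.776]
1242 0.07025593035038431 ((507.9657897949219, -218.4538116455078), (11.406001091003418, 76.04561614990234), 68.8913345336914) ((507.86151123046875, -218.54209899902344), (11.359251022338867, 75.77437591552734), 69.08526611328125)
plate top along x [0.58979478 0.59144433 0.5935996 ] web grip would be 0.5574443268262702
TCP 0.5620357429040713
[ 0.508 -0.35   0.203 -0.     0.001  0.001]
```

>>> arm_command:
  plan:
    - [[4,1,40,0,0,0,-1],[4,1,80,0,0,0,-1],[4,1,115,0,0,0,-1],[4,1,140,0,0,0,-1],[4,1,155,0,0,0,-1],[4,1,163,0,0,0,-1],[4,1,163,0,0,0,-1]]

```text
time_s: 5.8
ee_pos: [0.5131, -0.219, 0.0371]
eef_rot: [-3.141, 0.0, 2.78]
force: [0.5, 0.1, 0.0]
grip_width: 0.094
grip_force: 0.0
```

>>> arm_command:
  plan:
    - [[0,0,0,0,0,0,1],[0,0,0,0,0,0,1],[0,0,0,0,0,0,1],[0,0,0,0,0,0,1],[0,0,0,0,0,0,1],[0,0,0,0,0,0,1],[0,0,0,0,0,0,1],[0,0,0,0,0,0,1]]
  squeeze: 45

```text
time_s: 6.6
ee_pos: [0.513, -0.2199, 0.0372]
eef_rot: [-3.141, 0.001, 2.779]
force: [-0.2, 0.1, 0.3]
grip_width: 0.0331
grip_force: 0.0
```

>>> arm_command:
  plan:
    - [[0,0,0,0,0,0,1],[0,0,0,0,0,0,1],[0,0,0,0,0,0,1],[0,0,0,0,0,0,1],[0,0,0,0,0,0,1],[0,0,0,0,0,0,1]]
  squeeze: 45

```text
time_s: 7.2
ee_pos: [0.513, -0.2198, 0.0372]
eef_rot: [-3.141, 0.001, 2.779]
force: [0.6, -0.3, 0.3]
grip_width: 0.0002
grip_force: 0.0
```

Run:
```python
from h import *
o=ctrl.get_obs();print(o['ee_pos'].round(4),o['eef_rot'].round(4),o['grip_width'],o['grip_force'])
Rt=R.from_euler('xyz',o['eef_rot']); p=o['ee_pos']
im,d,i=grab('wrist'); cv2.imwrite('pics/wrist4.png',im); np.save('pics/w4.npy',d)
hsv=cv2.cvtColor(im,cv2.COLOR_BGR2HSV)
def T(P): return Rt.inv().apply(P-p)
W=((hsv[...,1]<60)&(hsv[...,2]>170)&(d>0)); v,u=np.nonzero(W); P=world(i,np.c_[u,v],d[v,u]); Q=T(P)
k=(P[:,2]>.066)&(P[:,2]<.075)&(abs(Q[:,0])<.06)&(abs(Q[:,1])<.02); print('web tool mm',k.sum(),cv2.minAreaRect((Q[k,:2]*1000).astype(np.float32)),P[k,2].mean())
B=cv2.inRange(hsv,(90,80,80),(125,255,255))>0; v,u=np.nonzero(B&(d>0)); P=world(i,np.c_[u,v],d[v,u]);Q=T(P)
k=(abs(Q[:,0])<.06)&(abs(Q[:,1])<.065)&(P[:,2]>.071)&(P[:,2]<.078); print('plate top tool mm',k.sum(),cv2.minAreaRect((Q[k,:2]*1000).astype(np.float32)),P[k,2].max())
```

```text
[ 0.513  -0.2198  0.0372] [-3.1407e+00  8.0000e-04  2.7794e+00] 0.00017265866594307907 0.0
web tool mm 2061 ((5.465526580810547, -0.5468201637268066), (11.944944381713867, 76.22217559814453), 89.6651382446289) 0.07022584020313499
plate top tool mm 13 ((-34.72547149658203, 0.47493746876716614), (0.4842325747013092, 3.3116836547851562), 89.97093963623047) 0.07648525151120592
```

View pics/wrist4.png

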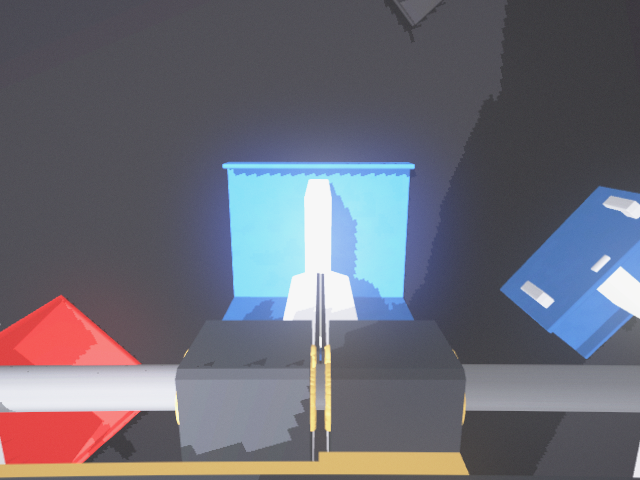

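Run:
```python
from h import *
o=ctrl.get_obs();print(o)
```

```text
{'time_s': 7.25, 'qpos': array([-4.70061764e-01,  4.57777347e-01,  1.62864738e+00, -8.72731165e-04,
        1.05420295e+00, -1.67821925e+00]), 'joint_vel': array([-1.80420197e-04, -9.83253052e-05, -2.30090176e-03, -9.59923177e-04,
       -4.64756894e-04,  6.62803360e-04]), 'tau': array([ 1.05403818e-03, -5.74470341e+01, -3.07130384e+01, -2.26717367e-02,
        7.00649782e-02, -2.74307484e-05]), 'ee_pos': array([ 0.5129931 , -0.21983267,  0.037252  ]), 'eef_rot': array([-3.14073433e+00,  8.77842670e-04,  2.77938488e+00]), 'force': array([-0.44189697, -0.38551773,  0.08792217]), 'moment': array([ 0.05660172, -0.03832337, -0.00275744]), 'grip_force': 0.0, 'grip_width': 0.0004797589694229856}
```

The picture shows the shelf standing undisturbed and the fingers shut at (320,290), with no web visible between them. I check by depth where the fingers really are relative to the web.

Run:
```python
from h import *
o=ctrl.get_obs(); Rt=R.from_euler('xyz',o['eef_rot']); p=o['ee_pos']
i=cams.camera_info('wrist'); d=np.load('pics/w4.npy'); im=cv2.imread('pics/wrist4.png')
print('TCP px',proj(i,p),'gp',proj(i,p+[0,0,.019]))
for r in (190,220,250,265,272,280,290,300,310,318):
    out=[]
    for c in (300,311,318,321,325,340):
        q=Rt.inv().apply(world(i,[[c,r]],[d[r,c]])[0]-p)*1000; out.append((c,*[int(round(x)) for x in q],int(im[r,c].mean())))
    print(r,out)
```

```text
TCP px [[319.52149983 263.90690201]] gp [[319.46649253 275.4916997 ]]
190 [(300, 36, -12, 34, 213), (311, 43, -4, -18, 247), (318, 43, -1, -18, 247), (321, 43, 1, -17, 247), (325, 43, 3, -17, 247), (340, 36, 12, 34, 214)]
220 [(300, 18, -12, 33, 217), (311, 32, -4, -34, 247), (318, 32, -1, -33, 247), (321, 32, 1, -33, 247), (325, 32, 3, -33, 247), (340, 18, 13, 32, 193)]
250 [(300, -1, -12, 32, 218), (311, 17, -4, -33, 247), (318, 18, -1, -33, 247), (321, 18, 1, -34, 247), (325, 18, 3, -34, 247), (340, -2, 13, 34, 193)]
265 [(300, -12, -12, 33, 218), (311, 10, -4, -34, 247), (318, 10, -1, -34, 247), (321, 10, 1, -34, 247), (325, 10, 3, -33, 247), (340, -12, 13, 34, 193)]
272 [(300, -16, -12, 32, 217), (311, 10, -4, -42, 247), (318, 9, -1, -39, 243), (321, 7, 1, -33, 247), (325, 10, 2, -42, 247), (340, -16, 13, 33, 191)]
280 [(300, 10, -8, -52, 247), (311, 10, -4, -53, 247), (318, 8, -1, -47, 157), (321, 5, 1, -39, 204), (325, 10, 2, -53, 247), (340, 10, 9, -53, 247)]
290 [(300, 10, -8, -64, 247), (311, 10, -3, -64, 247), (318, 8, -1, -60, 151), (321, 1, 1, -41, 201), (325, 10, 2, -64, 246), (340, 10, 8, -64, 247)]
300 [(300, 10, -7, -74, 247), (311, 9, -3, -72, 247), (318, 8, -1, -69, 142), (321, -4, 1, -41, 194), (325, 8, 2, -70, 243), (340, 10, 8, -74, 247)]
310 [(300, 10, -7, -83, 244), (311, 10, -3, -82, 236), (318, 8, 0, -80, 132), (321, -13, 1, -33, 186), (325, 8, 2, -80, 208), (340, 10, 7, -83, 242)]
318 [(300, 10, -7, -89, 234), (311, 9, -3, -89, 235), (318, 8, 0, -86, 120), (321, -17, 1, -33, 181), (325, 9, 2, -87, 198), (340, 10, 7, -90, 234)]
```

Run:
```python
from h import *
i=np.load('pics/wrist1_i.npy',allow_pickle=True).item(); d=np.load('pics/wrist1.npy')
p=np.array([.4299,-.2,.2607]); Rt=R.from_euler('xyz',[-3.141,0,-.006])
for c,r in ((212,272),(205,276),(195,282),(160,320),(430,272),(436,276),(445,282),(470,300)):
    print(c,r,(Rt.inv().apply(world(i,[[c,r]],[d[r,c]])[0]-p)*1000).round(1))
o=ctrl.get_obs(); p=o['ee_pos']; Rt=R.from_euler('xyz',o['eef_rot'])
# independent views of the gripper now
vis=[]
for n in ('side','scene'):
    im,d,i=grab(n); c=proj(i,p)[0]; print(n,c,'TCP depth expected',(np.array(i['world_to_cam'])@np.r_[p,1])[2],'seen',d[int(c[1]),int(c[0])])
    x,y=c.astype(int); vis.append(cv2.resize(im[y-60:y+40,x-65:x+68],(400,300),interpolation=cv2.INTER_CUBIC))
cv2.imwrite('pics/grip.png',np.hstack(vis))
```

```text
212 272 [  8.6 -49.3 -39.3]
205 276 [ 10.  -49.9 -48.5]
195 282 [  9.8 -52.2 -55.2]
160 320 [  9.1 -53.8 -89.6]
430 272 [  9.6  48.8 -41.9]
436 276 [  9.5  50.1 -46.8]
445 282 [  9.5  51.8 -54.3]
470 300 [  9.4  55.7 -73. ]
side [368.49211498 295.87239822] TCP depth expected 1.395751991224016 seen 1.3861388
scene [249.22881985 191.11823296] TCP depth expected 1.19955528310688 seen 1.1912895
```

View pics/grip.png

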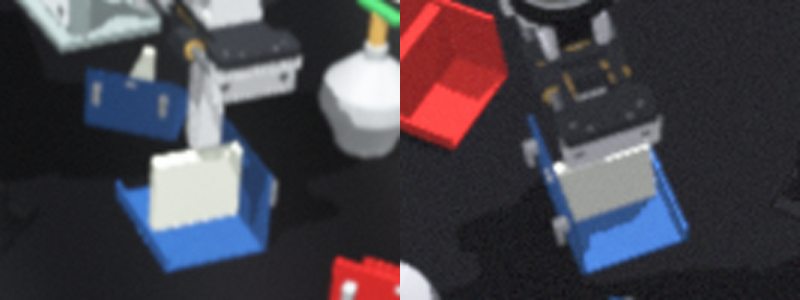

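The side view shows it clearly: the fingers shut above the web. The real finger ends are about 37 mm short of the reported TCP. I measure the tip exactly from the earlier open-finger picture.

Run:
```python
from h import *
i=np.load('pics/wrist1_i.npy',allow_pickle=True).item(); d=np.load('pics/wrist1.npy')
p=np.array([.4299,-.2,.2607]); Rt=R.from_euler('xyz',[-3.141,0,-.006])
v,u=np.mgrid[255:345,80:560].reshape(2,-1); Q=Rt.inv().apply(world(i,np.c_[u,v],d[v,u])-p)*1000
for s in (-1,1):
    k=(Q[:,1]*s>40)&(Q[:,1]*s<70)&(Q[:,2]>-100)&(Q[:,2]<20)&(abs(Q[:,0])<15); q=Q[k]; print(s,k.sum(),'z max',np.percentile(q[:,2],[90,98,99.5,100]).round(1))
    for z in (-42,-50,-60): 
        w=q[abs(q[:,2]-z)<3]; print(z,len(w),w.min(0).round(1),w.max(0).round(1))
```

```text
-1 3776 z max [-48.4 -40.8 -38.5 -36.5]
-42 195 [ -8.2 -57.3 -44.9] [ 10.1 -47.1 -39. ]
-50 280 [ -8.4 -59.1 -53. ] [ 10.1 -47.  -47. ]
-60 326 [ -8.4 -59.3 -62.9] [ 10.2 -47.  -57. ]
1 3780 z max [-48.5 -40.6 -38.2 -36.5]
-42 192 [ -8.3  46.3 -45. ] [ 10.1  56.2 -39. ]
-50 283 [ -8.4  46.3 -53. ] [ 10.3  58.4 -47. ]
-60 333 [ -8.4  46.3 -62.9] [ 10.3  58.5 -57. ]
```

>>> arm_command:
  plan:
    - [[0,0,0,0,0,0,-1],[0,0,0,0,0,0,-1],[0,0,0,0,0,0,-1],[0,0,0,0,0,0,-1],[0,0,0,0,0,0,-1],[0,0,0,0,0,0,-1],[0,0,0,0,0,0,-1],[0,0,0,0,0,0,-1]]

```text
time_s: 8.15
ee_pos: [0.513, -0.2199, 0.0373]
eef_rot: [-3.141, 0.001, 2.779]
force: [0.4, 0.2, -0.4]
grip_width: 0.061
grip_force: 0.0
```

>>> arm_command:
  plan:
    - [[0,0,10,0,0,0,-1],[0,0,20,0,0,0,-1],[0,0,28,0,0,0,-1],[0,0,34,0,0,0,-1],[0,0,37,0,0,0,-1],[0,0,37,0,0,0,-1]]

```text
time_s: 8.75
ee_pos: [0.5128, -0.2198, -0.0002]
eef_rot: [-3.141, 0.0, 2.779]
force: [-0.0, 0.9, 0.5]
grip_width: 0.094
grip_force: 0.0
```

>>> arm_command:
  plan:
    - [[0,0,0,0,0,0,1],[0,0,0,0,0,0,1],[0,0,0,0,0,0,1],[0,0,0,0,0,0,1],[0,0,0,0,0,0,1],[0,0,0,0,0,0,1],[0,0,0,0,0,0,1],[0,0,0,0,0,0,1],[0,0,0,0,0,0,1],[0,0,0,0,0,0,1],[0,0,0,0,0,0,1],[0,0,0,0,0,0,1]]
  squeeze: 45

```text
time_s: 9.95
ee_pos: [0.513, -0.22, 0.0003]
eef_rot: [-3.141, 0.001, 2.779]
force: [-0.1, -0.2, 0.6]
grip_width: 0.0119
grip_force: 45.0
```

Run:
```python
from h import *
o=ctrl.get_obs();print({k:np.round(v,4) for k,v in o.items()})
Rt=R.from_euler('xyz',o['eef_rot']); p=o['ee_pos']
im,d,i=grab('wrist'); cv2.imwrite('pics/wrist5.png',im); np.save('pics/w5.npy',d)
hsv=cv2.cvtColor(im,cv2.COLOR_BGR2HSV)
def T(P): return Rt.inv().apply(P-p)
W=((hsv[...,1]<60)&(hsv[...,2]>170)&(d>0)); v,u=np.nonzero(W); P=world(i,np.c_[u,v],d[v,u]); Q=T(P)*1000
k=(P[:,2]>.066)&(P[:,2]<.075)&(Q[:,0]<46)&(Q[:,0]>11)&(abs(Q[:,1])<20); print('web front tool mm',k.sum(),cv2.minAreaRect(Q[k,:2].astype(np.float32)),P[k,2].mean())
```

```text
{'time_s': np.float64(9.95), 'qpos': array([-4.7020e-01,  5.1080e-01,  1.6493e+00, -1.0000e-03,  9.8040e-01,
       -1.6782e+00]), 'joint_vel': array([-0.0011,  0.    ,  0.0003, -0.0008, -0.0022, -0.0006]), 'tau': array([ 6.69200e-01, -5.83755e+01, -2.88089e+01,  1.53300e-01,
        1.10900e-01,  1.84000e-02]), 'ee_pos': array([ 5.13e-01, -2.20e-01,  3.00e-04]), 'eef_rot': array([-3.1406e+00,  1.0000e-03,  2.7794e+00]), 'force': array([-0.0988, -0.1799,  0.6449]), 'moment': array([-0.0257, -0.023 ,  0.0122]), 'grip_force': np.float64(45.0001), 'grip_width': np.float64(0.0119)}
web front tool mm 2739 ((27.27817726135254, 0.3073601722717285), (11.862212181091309, 32.5916748046875), 89.6390609741211) 0.07021296457945599
```

The grip is firm at 11.9 mm and 45 N. I lift the shelf and carry it to a standoff in front of the panel.

>>> arm_command:
  plan:
    - [[0,0,-15,0,0,0,1],[0,0,-45,0,0,0,1],[0,0,-80,0,0,0,1],[0,0,-115,0,0,0,1],[0,0,-145,0,0,0,1],[0,0,-160,0,0,0,1],[8,28,-160,0,0,-0.005,1],[20,70,-160,0,0,-0.01,1],[32,112,-160,0,0,-0.02,1],[44,154,-160,0,0,-0.03,1],[56,196,-160,0,0,-0.03,1],[68,238,-160,0,0,-0.04,1]]

```text
time_s: 11.2
ee_pos: [0.5333, 0.0288, 0.161]
eef_rot: [-3.141, 0.001, 2.819]
force: [1.2, -0.0, -2.3]
grip_width: 0.0116
grip_force: 45.0
```

>>> arm_command:
  plan:
    - [[11,38,0,0,0,-0.01,1],[22,76,0,0,0,-0.015,1],[33,114,0,0,0,-0.02,1],[40,139,0,0,0,-0.023,1],[42,146,0,0,0,-0.023,1],[42,146,0,0,0,-0.023,1],[42,146,0,0,0,-0.023,1]]

```text
time_s: 11.9
ee_pos: [0.54, 0.1778, 0.1601]
eef_rot: [-3.14, 0.001, 2.842]
force: [0.2, -0.5, -1.9]
grip_width: 0.0116
grip_force: 45.0
```

```bash
cat >> h.py <<'E'
YAW=-.2996; N=np.array([np.cos(YAW),np.sin(YAW),0]); TT=np.array([-np.sin(YAW),np.cos(YAW),0])
def st():
    o=ctrl.get_obs(); p=o['ee_pos']; F=o['force']; Rt=R.from_euler('xyz',o['eef_rot'])
    e=(tool(np.pi+YAW).inv()*Rt).as_rotvec().round(4)
    # shelf rear gap to panel, lateral error, height; force along n,t,z
    s=p+Rt.apply([-.0364,0,0])
    print('t',round(float(o['time_s']),2),'x',((s@N-.5662)*1e3).round(2),'y',((s@TT-.3317)*1e3).round(2),'z',(s[2]*1e3).round(2),'rot',e,'F n,t,z',(F@N).round(1),(F@TT).round(1),F[2].round(1),'grip',o['grip_width'].round(4),o['grip_force'].round(0))
E
python3 -c "
from h import *
st()"
```

```text
Traceback (most recent call last):
  File "h.py", line 30, in st
    print('t',round(float(o['time_s']),2),'x',((s@N-.5662)*1e3).round(2),'y',((s@TT-.3317)*1e3).round(2),'z',(s[2]*1e3).round(2),'rot',e,'F n,t,z',(F@N).round(1),(F@TT).round(1),F[2].round(1),'grip',o['grip_width'].round(4),o['grip_force'].round(0))
                                                                                                                                                                                                       ^^^^^^^^^^^^^^^^^^^^^
AttributeError: 'float' object has no attribute 'round'
```

```bash
sed -i "s/o\['grip_width'\].round(4),o\['grip_force'\].round(0)/o['grip_width'],o['grip_force']/" h.py; python3 -c "
from h import *
st()"
```

```text
t 11.9 x -66.32 y -2.42 z 160.14 rot [ 0.0011 -0.0008  0.0002] F n,t,z 0.3 -0.4 -1.9 grip 0.011613034314065181 44.99908268451691
```

>>> arm_command:
  plan:
    - [[0,2.4,15,0,0,0,1],[0,2.4,35,0,0,0,1],[0,2.4,55,0,0,0,1],[-8,2.4,70,0,0,0,1],[-20,2.4,78,0,0,0,1],[-32,2.4,82,0,0,0,1],[-40,2.4,82,0,0,0,1],[-40,2.4,82,0,0,0,1],[-40,2.4,82,0,0,0,1]]

```text
time_s: 12.8
ee_pos: [0.5793, 0.1691, 0.0783]
eef_rot: [-3.141, 0.001, 2.842]
force: [-0.5, 0.6, -3.8]
grip_width: 0.0112
grip_force: 45.0
```

Run:
```python
from h import *
st()
im,d,i=grab('wrist'); cv2.imwrite('pics/wrist6.png',im); np.save('pics/w6.npy',d)
hsv=cv2.cvtColor(im,cv2.COLOR_BGR2HSV)
# frame/panel top in this view vs. back-plate top edge: depth points in stand frame
v,u=np.nonzero(d>0); P=world(i,np.c_[u,v],d[v,u]); s=np.c_[P@N-.5662,P@TT-.3317,P[:,2]]*1e3
B=(cv2.inRange(hsv,(90,80,60),(125,255,255))>0)[v,u]
k=B&(abs(s[:,1])<70)&(s[:,0]<0)&(s[:,0]>-60)&(s[:,2]>149)&(s[:,2]<157); q=s[k]; print('plate top',k.sum(),np.percentile(q,[1,50,99],axis=0).round(1).tolist())
k=~B&(abs(s[:,1])<110)&(abs(s[:,0]+0)<9)&(s[:,2]>150)&(s[:,2]<172); q=s[k]; print('panel top',k.sum(),np.percentile(q,[1,50,99],axis=0).round(1).tolist() if k.sum() else 0)
```

```text
t 12.8 x -26.2 y 0.85 z 78.33 rot [ 0.0006 -0.0013 -0.0001] F n,t,z -0.7 0.4 -3.8 grip 0.011244756663573672 44.99902546405792Traceback (most recent call last):
  File "<stdin>", line 8, in <module>
    return _quantile_unchecked(
        a, q, axis, out, overwrite_input, method, keepdims, weights)
    return _ureduce(a,
                    func=_quantile_ureduce_func,
    ...<5 lines>...
                    overwrite_input=overwrite_input,
                    method=method)
    r = func(a, **kwargs)
    result = _quantile(arr,
                       quantiles=q,
    ...<2 lines>...
                       out=out,
                       weights=wgt)
    slices_having_nans = np.isnan(arr[-1, ...])
                                  ~~~^^^^^^^^^
IndexError: index -1 is out of bounds for axis 0 with size 0
```

>>> arm_command:
  plan:
    - [[-3,-0.8,0,0,0,0,1],[-6,-0.8,0,0,0,0,1],[-9,-0.8,0,0,0,0,1],[-12,-0.8,0,0,0,0,1],[-13,-0.8,0,0,0,0,1],[-13,-0.8,0,0,0,0,1],[-13,-0.8,0,0,0,0,1],[-13,-0.8,0,0,0,0,1]]

```text
time_s: 13.65
ee_pos: [0.5912, 0.1646, 0.0779]
eef_rot: [-3.141, 0.001, 2.842]
force: [-0.4, -0.3, -2.3]
grip_width: 0.0116
grip_force: 45.0
```

```bash
python3 -c "
from h import *
st()"
```

```text
t 13.65 x -13.55 y 0.05 z 77.89 rot [ 0.0009 -0.0008 -0.0005] F n,t,z -0.3 -0.5 -2.3 grip 0.011570244325302813 44.99910235404968
```

>>> arm_command:
  plan:
    - [[-1,0,0,0,0,0,1],[-2,0,0,0,0,0,1],[-3,0,0,0,0,0,1],[-4,0,0,0,0,0,1],[-5,0,0,0,0,0,1],[-5,0,0,0,0,0,1]]

```text
time_s: 14.25
ee_pos: [0.5961, 0.163, 0.0778]
eef_rot: [-3.141, 0.001, 2.842]
force: [-0.4, -0.4, -3.0]
grip_width: 0.0113
grip_force: 45.0
```

```bash
python3 -c "
from h import *
st()"
```

```text
t 14.25 x -8.36 y -0.0 z 77.84 rot [ 0.001  -0.0008 -0.0003] F n,t,z -0.2 -0.5 -3.0 grip 0.011336462102100778 44.99904155731201
```

No contact with the tabs 2 mm past the plane, so I continue.

>>> arm_command:
  plan:
    - [[-1,0,0,0,0,0,1],[-2,0,0,0,0,0,1],[-3,0,0,0,0,0,1],[-4,0,0,0,0,0,1],[-4,0,0,0,0,0,1],[-4,0,0,0,0,0,1]]

```text
time_s: 14.85
ee_pos: [0.5998, 0.1619, 0.0778]
eef_rot: [-3.141, 0.001, 2.842]
force: [-0.3, 0.2, -3.0]
grip_width: 0.0116
grip_force: 45.0
```

```bash
python3 -c "
from h import *
st()"
```

```text
t 14.85 x -4.49 y 0.04 z 77.87 rot [ 0.0009 -0.0007 -0.0004] F n,t,z -0.3 0.1 -3.0 grip 0.01163245084361356 44.9990451335907
```

>>> arm_command:
  plan:
    - [[-1,0,0,0,0,0,1],[-2,0,0,0,0,0,1],[-3,0,0,0,0,0,1],[-3.5,0,0,0,0,0,1],[-3.5,0,0,0,0,0,1],[-3.5,0,0,0,0,0,1]]

```text
time_s: 15.45
ee_pos: [0.603, 0.1609, 0.0778]
eef_rot: [-3.141, 0.0, 2.842]
force: [-2.0, -0.2, -3.0]
grip_width: 0.0112
grip_force: 45.0
```

```bash
python3 -c "
from h import *
st()"
```

```text
t 15.45 x -1.13 y 0.04 z 77.78 rot [ 0.001  -0.0005 -0.0005] F n,t,z -1.8 -0.7 -3.0 grip 0.011241498289729064 44.99898076057434
```

>>> arm_command:
  plan:
    - [[-0.4,0,0,0,0,0,1],[-0.8,0,0,0,0,0,1],[-0.8,0,0,0,0,0,1],[-0.8,0,0,0,0,0,1]]

```text
time_s: 15.85
ee_pos: [0.6033, 0.1608, 0.0776]
eef_rot: [-3.14, -0.001, 2.843]
force: [-5.7, 2.0, -1.9]
grip_width: 0.0117
grip_force: 45.0
```

```bash
python3 -c "
from h import *
st()"
```

```text
t 15.85 x -0.89 y 0.04 z 77.56 rot [ 0.0013  0.0009 -0.0006] F n,t,z -6.0 0.2 -1.9 grip 0.011667702525603452 44.99937951564789
```

Rear face is flush (6 N contact). I ease back 0.6 mm and lower to just above the catch.

>>> arm_command:
  plan:
    - [[0.6,0,0,0,0,0,1],[0.6,0,1.5,0,0,0,1],[0.6,0,3,0,0,0,1],[0.6,0,4.5,0,0,0,1],[0.6,0,6,0,0,0,1],[0.6,0,7,0,0,0,1],[0.6,0,7,0,0,0,1],[0.6,0,7,0,0,0,1]]

```text
time_s: 16.65
ee_pos: [0.6032, 0.1608, 0.0708]
eef_rot: [-3.141, 0.0, 2.842]
force: [-4.7, 1.5, -2.9]
grip_width: 0.0114
grip_force: 45.0
```

```bash
python3 -c "
from h import *
st()"
```

```text
t 16.65 x -0.89 y 0.02 z 70.79 rot [ 0.001  -0.0005 -0.0004] F n,t,z -4.9 -0.0 -2.9 grip 0.011353093339435462 44.99896466732025
```

>>> arm_command:
  plan:
    - [[0,0,1,0,0,0,1],[0,0,2,0,0,0,1],[0,0,3,0,0,0,1],[0,0,4,0,0,0,1],[0,0,5,0,0,0,1],[0,0,5,0,0,0,1]]
  squeeze: 58

```text
time_s: 17.25
ee_pos: [0.6033, 0.1609, 0.0661]
eef_rot: [-3.141, 0.001, 2.842]
force: [-5.9, 1.6, -0.5]
grip_width: 0.012
grip_force: 58.0
```

```bash
python3 -c "
from h import *
st()"
```

```text
t 17.25 x -0.9 y 0.1 z 66.15 rot [ 0.0008 -0.0007 -0.0005] F n,t,z -6.1 -0.2 -0.5 grip 0.01199910297184021 58.00005555152893
```

>>> arm_command:
  plan:
    - [[0,0,1,0,0,0,1],[0,0,2,0,0,0,1],[0,0,3,0,0,0,1],[0,0,3,0,0,0,1]]

```text
time_s: 17.65
ee_pos: [0.6028, 0.1609, 0.0624]
eef_rot: [-3.14, -0.001, 2.843]
force: [-7.2, 1.8, -4.3]
grip_width: 0.0118
grip_force: 58.0
```

```bash
python3 -c "
from h import *
st()"
```

```text
t 17.65 x -1.34 y -0.02 z 62.42 rot [ 0.0013  0.0006 -0.0005] F n,t,z -7.4 -0.4 -4.3 grip 0.01176082744495356 57.99824595451355
```

>>> arm_command:
  plan:
    - [[0,0,1,0,0,0,1],[0,0,2,0,0,0,1],[0,0,2.7,0,0,0,1],[0,0,2.7,0,0,0,1],[0,0,2.7,0,0,0,1]]

```text
time_s: 18.15
ee_pos: [0.6028, 0.1609, 0.0602]
eef_rot: [-3.14, -0.0, 2.843]
force: [-9.3, 1.0, -1.1]
grip_width: 0.0112
grip_force: 58.0
```

```bash
python3 -c "
from h import *
st()"
```

```text
t 18.15 x -1.32 y -0.01 z 60.22 rot [ 0.0012  0.0004 -0.0005] F n,t,z -9.2 -1.7 -1.1 grip 0.011152704665150512 57.999733686447144
```

>>> arm_command:
  plan:
    - [[0,0,0.7,0,0,0,1],[0,0,1.4,0,0,0,1],[0,0,1.4,0,0,0,1],[0,0,1.4,0,0,0,1]]

```text
time_s: 18.55
ee_pos: [0.603, 0.161, 0.06]
eef_rot: [-3.141, 0.0, 2.843]
force: [-15.2, 0.2, 9.6]
grip_width: 0.0118
grip_force: 58.0
```

Run:
```python
from h import *
st()
im,d,i=grab('side'); c=proj(i,N*.5662+TT*.3317+[0,0,.09])[0].astype(int); im2,d2,i2=grab('wrist')
a=im[c[1]-60:c[1]+40,c[0]-65:c[0]+68]; cv2.imwrite('pics/s7.png',np.hstack([cv2.resize(a,(400,300),interpolation=cv2.INTER_CUBIC),cv2.resize(im2,(400,300))]))
```

```text
t 18.55 x -1.21 y 0.08 z 59.99 rot [ 0.0009 -0.0004 -0.0006] F n,t,z -14.6 -4.3 9.6 grip 0.011835423225090446 58.004159331321716
```

View pics/s7.png

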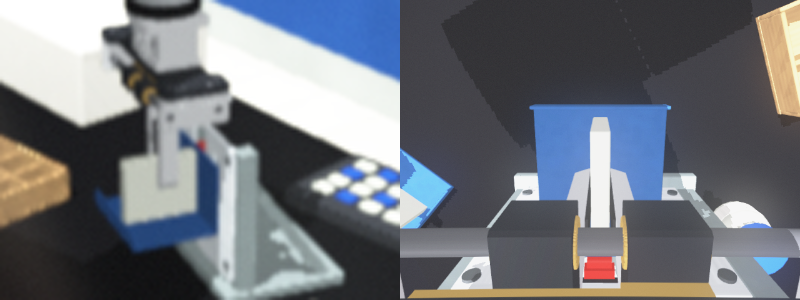

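The picture shows the shelf against the panel, with the red roller over it. The stop is hard at z = 60 mm with 10 N of push. I relieve the load, then release and retreat upward.

>>> arm_command:
  plan:
    - [[0.6,0,-1.2,0,0,0,1],[0.6,0,-1.2,0,0,0,1],[0.6,0,-1.2,0,0,0,-1],[0.6,0,-1.2,0,0,0,-1],[0.6,0,-1.2,0,0,0,-1],[0.6,0,-1.2,0,0,0,-1],[0.6,0,-1.2,0,0,0,-1],[0.6,0,-1.2,0,0,0,-1],[0.6,0,-1.2,0,0,0,-1],[0.6,0,-1.2,0,0,0,-1]]

```text
time_s: 19.65
ee_pos: [0.6028, 0.161, 0.0599]
eef_rot: [-3.141, 0.001, 2.842]
force: [0.1, -0.1, -0.4]
grip_width: 0.0723
grip_force: 0.0
```

>>> arm_command:
  plan:
    - [[0,0,-10,0,0,0,-1],[0,0,-25,0,0,0,-1],[0,0,-45,0,0,0,-1],[0,0,-70,0,0,0,-1],[5,0,-95,0,0,0,-1],[25,0,-115,0,0,0,-1],[45,0,-125,0,0,0,-1],[65,0,-130,0,0,0,-1],[85,0,-130,0,0,0,-1],[100,0,-130,0,0,0,-1],[100,0,-130,0,0,0,-1]]

```text
time_s: 20.75
ee_pos: [0.5065, 0.1912, 0.1917]
eef_rot: [3.141, 0.002, 2.844]
force: [1.0, -0.1, -0.0]
grip_width: 0.094
grip_force: 0.0
```

Run:
```python
from h import *
st()
im,d,i=grab('wrist'); cv2.imwrite('pics/w8.png',im); hsv=cv2.cvtColor(im,cv2.COLOR_BGR2HSV)
v,u=np.nonzero(d>0); P=world(i,np.c_[u,v],d[v,u]); s=np.c_[P@N-.5662,P@TT-.3317,P[:,2]]*1e3; C=hsv[v,u]
W=(C[:,1]<60)&(C[:,2]>150); B=(C[:,0]>90)&(C[:,0]<125)&(C[:,1]>80)
k=W&(abs(s[:,1])<12)&(s[:,0]>-84)&(s[:,0]<-4)&(s[:,2]>122)&(s[:,2]<138); print('web top (exp z 130, x -42, y 0)',cv2.minAreaRect(s[k,:2].astype(np.float32)),np.median(s[k,2]), 'pitch',np.polyfit(s[k,0],s[k,2],1)[0])
k=B&(abs(s[:,1])<60)&(s[:,0]>-85)&(s[:,0]<-8)&(s[:,2]>50)&(s[:,2]<75); print('floor top z (exp 64)',k.sum(),np.median(s[k,2]),'pitch,roll',np.linalg.lstsq(np.c_[s[k,:2],np.ones(k.sum())],s[k,2],rcond=None)[0])
```

```text
t 20.75 x -102.33 y 0.5 z 191.8 rot [-0.0003 -0.0025 -0.0015] F n,t,z 1.0 0.2 -0.0 grip 0.09401323772473502 0.0
web top (exp z 130, x -42, y 0) ((-60.93138122558594, 0.555600643157959), (11.395306587219238, 43.76021194458008), 89.9708251953125) 128.0574599329845 pitch 0.05509493983390914
floor top z (exp 64) 8206 62.550253065636554 pitch,roll [3.53603169e-02 3.08334120e-04 6.42435969e+01]
```

Run:
```python
from h import *
def fit(q,k,name):
    q=q[k]
    for _ in range(6):
        c=np.linalg.lstsq(np.c_[q[:,:2],np.ones(len(q))],q[:,2],rcond=None)[0]; r=q[:,2]-np.c_[q[:,:2],np.ones(len(q))]@c; q=q[abs(r)<max(1.5*np.median(abs(r))*1.5,.8)]
    print(name,len(q),c.round(4),'rms',r.std().round(2))
# reference: resting shelf in wrist1
i=np.load('pics/wrist1_i.npy',allow_pickle=True).item(); im=cv2.imread('pics/wrist1.png'); d=np.load('pics/wrist1.npy')
def go(i,im,d,yaw,org,z0,name):
    n=np.array([np.cos(yaw),np.sin(yaw),0]); t=np.array([-n[1],n[0],0]); C=cv2.cvtColor(im,cv2.COLOR_BGR2HSV)
    v,u=np.nonzero(d>0); P=world(i,np.c_[u,v],d[v,u])-org; s=np.c_[P@n,P@t,P[:,2]]*1e3; C=C[v,u]; B=(C[:,0]>90)&(C[:,0]<125)&(C[:,1]>80)
    fit(s,B&(s[:,0]>-80)&(s[:,0]<-12)&(abs(s[:,1])<50)&(abs(s[:,1])>9)&(abs(s[:,2]-z0-4)<8),name+' floor')
    W=(C[:,1]<60)&(C[:,2]>120)
    fit(s,W&(s[:,0]>-78)&(s[:,0]<-8)&(abs(s[:,1])<5)&(abs(s[:,2]-z0-70)<7),name+' web')
w=np.array([.5079,-.2185,0]); go(i,im,d,-.366,w+.042*np.array([np.cos(-.366),np.sin(-.366),0]),0,'rest')
org=N*.5662+TT*.3317
for n in ('wrist','side','scene'):
    im,d,i=grab(n); go(i,im,d,YAW,org,60,'hung '+n)
    if n=='side': cv2.imwrite('pics/side9.png',im)
```

```text
rest floor 3064 [1.6000e-03 1.5000e-03 4.3608e+00] rms 0.47
rest web 597 [-5.00000e-04 -6.80000e-03  7.02371e+01] rms 0.47
hung wrist floor 4693 [3.41000e-02 4.00000e-04 6.41691e+01] rms 0.44
hung wrist web 504 [ 3.22000e-02 -3.80000e-03  1.30222e+02] rms 0.42
hung side floor 114 [ 4.570e-02 -1.000e-04  6.271e+01] rms 0.87
hung side web 26 [ 6.700000e-03 -1.857000e-01  1.265461e+02] rms 0.86
hung scene floor 575 [ 3.29000e-02 -2.40000e-03  6.27749e+01] rms 0.92
hung scene web 141 [ 2.310000e-02 -1.540000e-02  1.287253e+02] rms 1.15
```

The shelf hangs at z ≈ 60 mm with a natural sag of about 0.033 rad (limit 0.06), centred and released. I hand it in.

```bash
python3 -c "
from h import *
print(ctrl.hand_in())"
```

```text
the job is handed in; nothing more can be done
None
```

The blue shelf hangs in the upper slots, pressed past the catch and fully home, with its front sagging about 0.033 rad (limit 0.06); it is let go and the job is handed in, verdict not shown.

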